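# Load a filter cartridge and hold the bayonet collar home

### The job

Load the inline filter cell: take the long slim cartridge out of the rack and slide it, the same way up as it stands, down the bore of the cell until it stands on the sprung seat, then set the knurled collar over the cell's neck, closed side up, and turn it until its hidden keyways drop over the pins. Push the collar fully home against the spring, down onto the cell's shoulder, and finish while still holding it there (it springs back if let go). Leave the short spare cartridge, the beaker and the bottle where they are.

Things in the scene. Friction and masses are not known exactly. Their poses are not given: they have to be found in the camera images.
- cell: Filter cell, fixed upright. Origin: centre of the underside of its 120 x 120 x 12 mm aluminium base plate; z up along the bore. Round steel body 40 mm wide up to a flat shoulder at 81.5 mm; above it a neck 25 mm wide (26 over its facets) up to the mouth at 100 mm. Bore 16.4 mm wide; a free sprung seat in it at 44 mm, so a seated cartridge stands 24 mm out of the mouth.
- cell_mouth (a point): Point on the cell's axis at its mouth, 100 mm above the underside of the base plate.
- cell_pins (a point): Point on the cell's axis at the top of its four pins, 96.5 mm above the underside. The pins stick out of the neck to 18 mm from the axis, 90 degrees apart, each round, 5 mm thick. How they are turned about the axis differs from start to start and is not given. A collar whose keyways are off the pins rests with its rim at this height; over the pins it goes 15 mm down, to the shoulder: home.
- seat (a joint): Sprung seat in the cell's bore: 0 m when free, growing as it is pushed down, stop at 0.014. It pushes up with 4 N at 0, plus 0.5 N per mm. The collar pushed home on the shoulder, with the cartridge in, presses it to about 0.010.
- rack: White plastic block, 50 mm (its x) by 130 mm (its y) by 40 mm high, fixed; origin at the centre of its underside. Two round holes, 16.5 mm wide and 32 mm deep, at y = -35 mm and +35 mm, hold the cartridge and the spare (either may be in either).
- cartridge: The long slim filter cartridge: plain steel rod 14 mm in diameter, 80 mm long, about 60 g, standing upright in the rack with its top 48 mm above the rack's top. Origin: centre of its lower end (rounded down to 9 mm over the last 4 mm), z along the rod to the upper end.
- spare: Short spare cartridge with a head 25 mm wide, standing in the other hole of the rack, 48 mm long; leave it alone. Origin at its lower end.
- collar: Knurled aluminium collar, 45 mm wide, 38.5 mm high, about 150 g, standing on the bench, closed top up. Origin: centre of its open lower rim, z up. Inside: from the rim up to 17 mm a bore 29.4 mm wide with four keyways 9 mm wide, 90 degrees apart, their direction not given (they fit within 0.12 rad, found by turning at most 90 degrees either way); above, 37.6 mm wide to the ceiling.
- collar_ceiling (a point): Point on the collar's axis at its inner ceiling, 32.5 mm above its rim (the top is 6 mm thick). It meets the seated cartridge's top once the rim is 5 mm below the pins' top; from there the spring pushes back with 4 N, rising to about 9 N when home. Let go, the collar springs up.
- beaker: Glass beaker, 68 mm wide, 75 mm high, a bystander; origin at its underside.
- bottle: Amber glass bottle, 64 mm wide, 115 mm high, a bystander; origin at its underside.
Mind the look-alikes: they are no part of the job. Several things look just like the collar: the one meant starts nearest to the robot's base.

How it is judged:
By the outcome, as a careful person would: the job done as asked, in the order asked, and still so for the second after the job is handed in, while the arm keeps its last pose, push and grip.
It also fails if it takes over 72 s, if anything falls off the work surface, if the arm or the gripper's body presses on something with over 40 N, if the wrist force passes 120 N, or if a joint passes its speed limit or range.

### The arm

A 6-joint arm with a two-finger parallel gripper is mounted at the origin on the work surface. World frame = base frame: x ahead of the robot, y to its left, z up, the work surface at z = 0. Lengths are in m, angles in rad, forces in N, time in s.
With the tool pointing down it reaches from about 0.375 to 0.9 m from the base axis. Payload 3.1 kg.
Tool frame: the origin (TCP) lies midway between the tips of the shut fingers; the grasp point (between the pads) lies 19 mm behind it (manip.grip_depth is the distance from the TCP to the grasp point, in m); z points along the fingers, y is the direction in which the jaws open and shut (so a half turn about z gives the same grasp; the last joint's range is limited). The gripper opens to 85 mm and grips with 20 to 120 N. Pads are 22 mm wide; open, the fingers measure 114 mm over their backs; the gripper's body (76 mm by 85 mm) begins 54 mm behind the grasp point. The pads swing forward as they close: fully open they stand 13 mm farther back than shut.
Start: joints at [1.012, 0.527, 1.433, -0, 1.181, -0.178], TCP at [0.232, 0.58, 0.231] pointing down, gripper open.
Joint ranges: [-3.08, 3.08], [-0.75, 2.2], [0.22, 2.44], [-1.43, 4.57], [0, 2.65], [-2.85, 2.85]. Speed limits (rad/s): [2.79, 2.79, 3.14, 3.14, 3.14, 3.14].

### API

Orientations are given as a unit quaternion [x, y, z, w].
In Python, from station import manip gives the robot as it stands.
- The arm moves only by the tool move_arm, never from a script. Its arguments are lists of equal length, an entry for each row: "translation": the shift along the tool's x, y, z in cm, a list of three; "angular": the turn, a rotation vector about the tool's x, y, z in degrees, a list of three; "hand": the finger opening in cm, from 0 to 8.54. In form: {"translation": [[tx, ty, tz], ...], "angular": [[rx, ry, rz], ...], "hand": [hand, ...]}. A call has 1 to 5 rows; each row is the pose to reach, as a shift and turn from the pose commanded when the call began, along the tool's axes at that moment; what a row does not reach only later rows make up. A row lasts 1/12 s, in which the tool goes at most 41.7 mm and 7.16 degrees, less where a joint would pass 70% of its speed; a pose out of reach is approached as far as the arm can. A call with a gripper value outside its range is refused whole. The fingers move at their own pace and stop on an object; "squeeze" is the grip in N (left out, the last holds). Time passes only in rows, so rows that repeat a pose let the fingers close. It gives the time, the measured TCP pose, the force and the opening at its end, in the units of the state.
- manip.sense(): the state, without advancing time (a new reading comes with each control period).
- manip.snapshot(name): name is "scene" or "top"; returns a dict with "pixels" (384x512x3 uint8, red, green, blue), "fx", "fy", "cx", "cy" (pixels), "origin" and "orientation" of the camera in the world. Camera axes: x right, y up, looking along -z (the intrinsics and any distortion apply to the point x, -y, -z); pixel columns grow to the right and rows downward; lengths in m; the calibration is good to about 2 mm. A picture is of the moment at which its call begins. There is no depth.
- manip.sign_off(): hands the job in, once; it reports no verdict.
Trained networks look in the newest picture that a camera, given by its name, has taken for a name from the list of things; names that differ only in an ending like _2 or _b are one class to them, and where a whole thing is asked for, a point or a joint stands for the part that bears it (a point fixed in the world has none). Each returns a list of dicts, best first, with "score" (0 to 1); they miss things now and then, are a little off and sometimes report something else, mostly with a low value. They report only what shows in the picture. A call takes as long as a camera call. They do not tell look-alikes from the thing itself.
- manip.trace(query, camera): "pixels" (384x512 bool, what is visible of it) and "extent" ([left, top, width, height] in pixels, round what is visible of it).
- manip.mark_of(query, camera): "point" ([column, row] in pixels: a listed point, or the origin of a listed thing).
The state is a dict: "t": time; "q": joint angles; "qd": joint speeds; "tau": joint torques, N m; "tcp_pos": TCP position; "tool_rot": TCP orientation; "force": force on the tool from outside, world axes, zero at the start; "ft_torque": the same for the moment, N m; "finger_gap": opening from 0.0 (shut) to 1.0 (fully open).
Only numpy, scipy, OpenCV 4.12 (cv2) and the standard library are available. Lean on these libraries where they do the work, as an engineer would, in place of code of your own. Each camera call takes 0.05 s, during which the arm holds its last target. There are 200 camera calls.

## Working session

There is one attempt and no reset: what is moved stays moved. The work goes in short steps, Python scripts to look and compute and a tool call to move; the robot and the scene stay as the last step left them, time stands still between calls to the robot, and variables do not carry over. Pictures are saved under pics/ and viewed, and the job is handed in when it is done.

Besides the shell and the picture viewer there is one more tool, called after "Emit:" as a command line: name --argument value ..., lists and objects as JSON in quotes. move_arm: Moves the arm, as the interface text tells. Its arguments: {"type":"object","properties":{"translation":{"type":"array","items":{"type":"array","items":{"type":"number"}}},"angular":{"type":"array","items":{"type":"array","items":{"type":"number"}}},"hand":{"type":"array","items":{"type":"number"}},"squeeze":{"type":"number"}},"required":["translation","angular","hand"]}

```bash
ls; mkdir -p pics; cat > h.py <<'E'
import numpy as np, cv2
from scipy.spatial.transform import Rotation as R
from station import manip
def save(n,im): cv2.imwrite('pics/'+n+'.png',cv2.cvtColor(im,cv2.COLOR_RGB2BGR))
def proj(s,P):
    P=np.atleast_2d(P); p=R.from_quat(s['orientation']).inv().apply(P-np.array(s['origin']))
    return np.c_[s['cx']+s['fx']*p[:,0]/-p[:,2], s['cy']-s['fy']*p[:,1]/-p[:,2]]
def ray(s,u):
    d=np.array([(u[0]-s['cx'])/s['fx'],-(u[1]-s['cy'])/s['fy'],-1.]); return np.array(s['origin']),R.from_quat(s['orientation']).apply(d)
def atz(s,u,z):
    o,d=ray(s,u); return o+d*(z-o[2])/d[2]
def tri(s1,u1,s2,u2):
    A=np.zeros((3,3));b=np.zeros(3);
    for s,u in((s1,u1),(s2,u2)):
        o,d=ray(s,u);d=d/np.linalg.norm(d);M=np.eye(3)-np.outer(d,d);A+=M;b+=M@o
    return np.linalg.solve(A,b)
E
python3 - <<'E'
from h import *
S={}
for c in('scene','top'):
    s=manip.snapshot(c); S[c]=s; save(c+'0',s['pixels']); print(c,{k:np.round(v,4).tolist() for k,v in s.items() if k!='pixels'}, [k for k in s])
    for n in('cell','rack','cartridge','spare','collar','beaker','bottle'):
        print(n,'T',[(round(d['score'],2),d['extent']) for d in manip.trace(n,c)][:6])
    for n in('cell','cell_mouth','cell_pins','rack','cartridge','spare','collar','collar_ceiling','beaker','bottle'):
        print(n,'M',[(round(d['score'],2),np.round(d['point'],1).tolist()) for d in manip.mark_of(n,c)][:6])
print(manip.sense(),manip.grip_depth)
E
```

```text
pics
scene {'fx': 421.5256, 'fy': 421.5256, 'cx': 253.8524, 'cy': 191.5487, 'origin': [0.9263, 0.5112, 0.7603], 'orientation': [0.1081, 0.3386, 0.8957, 0.2671]} ['pixels', 'fx', 'fy', 'cx', 'cy', 'origin', 'orientation']
cell T [(0.91, [236.5, 174.7, 64.4, 56.9])]
rack T [(0.64, [323.4, 249.9, 70.4, 56.6])]
cartridge T [(0.53, [370.2, 265.1, 18.2, 19.1])]
spare T [(0.6, [336.2, 259.5, 15.7, 12.1])]
collar T [(0.87, [186.0, 149.9, 23.1, 23.1]), (0.56, [218.1, 134.1, 14.5, 19.2])]
beaker T [(0.8, [242.9, 280.0, 34.6, 47.6]), (0.48, [322.5, 251.5, 69.7, 55.7])]
bottle T [(0.8, [135.2, 151.4, 35.0, 47.4])]
cell M [(0.91, [268.9, 204.9])]
cell_mouth M [(0.66, [268.6, 177.1]), (0.31, [272.7, 176.5])]
cell_pins M [(0.89, [269.8, 172.9]), (0.35, [337.3, 276.0])]
rack M [(0.86, [355.7, 283.1])]
cartridge M [(0.55, [371.2, 291.4])]
spare M [(0.67, [339.0, 272.9])]
collar M [(0.7, [194.8, 166.6]), (0.54, [223.6, 147.7])]
collar_ceiling M [(0.93, [197.7, 160.5]), (0.81, [229.6, 135.4])]
beaker M [(0.85, [257.6, 313.5])]
bottle M [(0.68, [157.5, 193.5]), (0.5, [226.9, 148.0])]
top {'fx': 455.0779
[... 1021 characters left out ...]
])]
bottle M [(0.82, [327.9, 140.7])]
{'t': 1.8, 'q': array([ 1.01247773e+00,  5.27498274e-01,  1.43271708e+00, -1.82524931e-06,
        1.18140689e+00, -1.78508691e-01]), 'qd': array([ 0.00284008, -0.00056708,  0.00018161, -0.00024006,  0.00094693,
        0.00014187]), 'tau': array([ 1.47610051e-03, -4.42305279e+01, -1.78416681e+01, -1.51439176e-04,
        7.58878577e-04, -1.39590969e-05]), 'tcp_pos': array([0.23167485, 0.58043894, 0.23130601]), 'tool_rot': array([ 1.88765219e-01,  9.82022246e-01, -1.41066286e-05, -4.54068376e-06]), 'force': array([ 0.12454818, -0.64105876,  0.20422901]), 'ft_torque': array([ 0.00728978, -0.03353324, -0.02883785]), 'finger_gap': 1.0019935314895247} 0.0187
```

View images.

```bash
python3 - <<'E'
import cv2
a=cv2.imread('pics/scene0.png');b=cv2.imread('pics/top0.png')
cv2.imwrite('pics/sc_c.png',cv2.resize(a[110:340,120:420],None,fx=2.6,fy=2.6,interpolation=cv2.INTER_CUBIC))
cv2.imwrite('pics/tp_c.png',cv2.resize(b[100:260,120:400],None,fx=2.8,fy=2.8,interpolation=cv2.INTER_CUBIC))
E
```

```text
(no output)
```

View pics/sc_c.png

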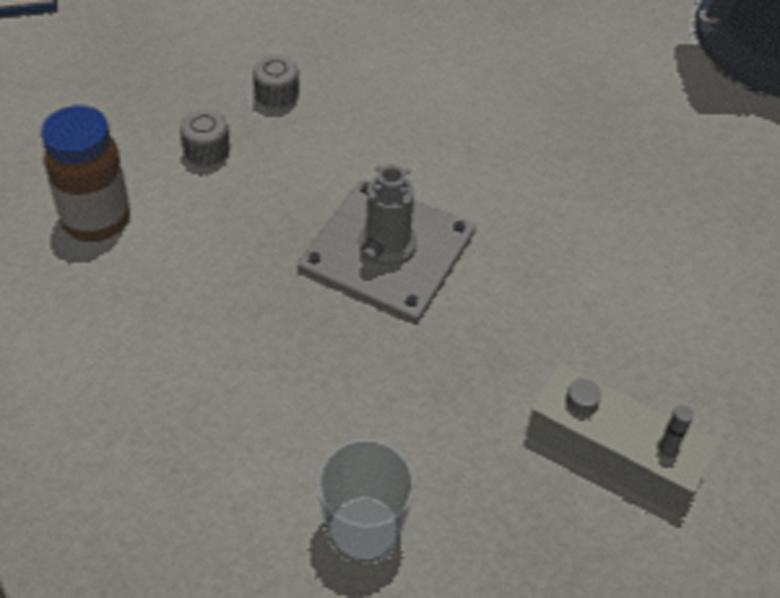

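View pics/tp_c.png

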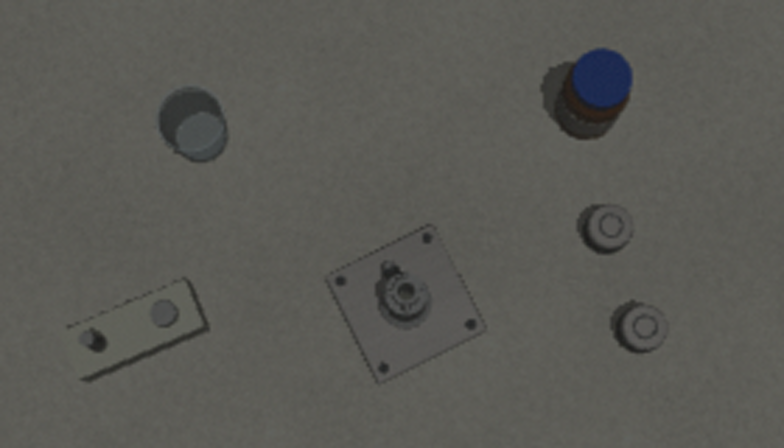

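View pics/top0.png

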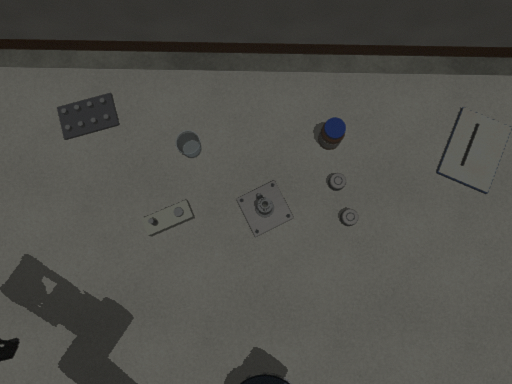

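View pics/scene0.png

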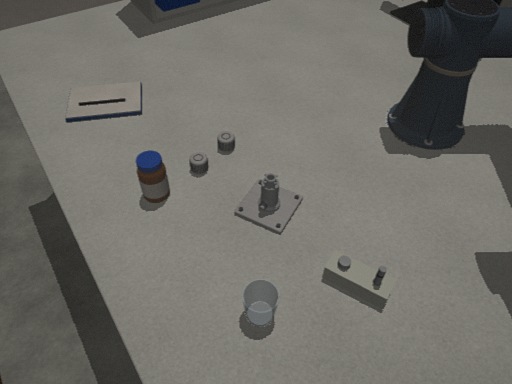

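```bash
python3 - <<'E'
import cv2,numpy as np
a=cv2.imread('pics/scene0.png');b=cv2.imread('pics/top0.png')
def cr(im,x,y,w=64,h=48,k=6):
    c=cv2.resize(im[y:y+h,x:x+w],None,fx=k,fy=k,interpolation=cv2.INTER_CUBIC); c=cv2.convertScaleAbs(c,alpha=1.7)
    for i in range(0,w,10): cv2.line(c,(i*k,0),(i*k,5),(0,255,255),1); cv2.putText(c,str(x+i),(i*k,16),0,.35,(0,255,255))
    for i in range(0,h,10): cv2.line(c,(0,i*k),(5,i*k),(0,255,255),1); cv2.putText(c,str(y+i),(6,i*k+4),0,.35,(0,255,255))
    return c
cv2.imwrite('pics/g1.png',np.vstack([np.hstack([cr(a,330,245),cr(b,135,195)]),np.hstack([cr(a,240,168),cr(b,235,180)])]))
cv2.imwrite('pics/g2.png',np.hstack([cr(a,180,128),cr(b,318,170,64,60)[:288]]))
E
python3 - <<'E'
from h import *
import pickle
# consistent geometry without new camera calls
class C:pass
sc={'fx':421.5256,'fy':421.5256,'cx':253.8524,'cy':191.5487,'origin':[0.9263,0.5112,0.7603],'orientation':[0.1081,0.3386,0.8957,0.2671]}
tp={'fx':455.0779,'fy':455.0779,'cx':261.3657,'cy':190.4722,'origin':[0.3916,0.0135,1.2599],'orientation':[0.0564,-0.055,-0.6982,0.7116]}
pickle.dump((sc,tp),open('cal.pkl','wb'))
for n,u,z in(('colA',(346.6,215.9),0),('colAc',(349,216),.0385),('colB',(334.2,181.5),0),('mouth',(267,206.3),.1),('cell',(265.3,206),0)): print(n,atz(tp,u,z))
for n,u,z in(('colA',(223.6,147.7),0),('colB',(194.8,166.6),0),('mouth',(268.6,177.1),.1),('cell',(268.9,204.9),0)): print(n,atz(sc,u,z))
print(tri(sc,(381.9,268.5),tp,(151,220.4)))
E
```

```text
colA [ 0.52488854 -0.22021174  0.        ]
colAc [ 0.52066788 -0.21952955  0.0385    ]
colB [ 0.62134606 -0.18635933  0.        ]
mouth [0.5351672  0.00232912 0.1       ]
cell [0.54829694 0.00611948 0.        ]
colA [ 5.26789982e-01 -2.20709612e-01 -1.11022302e-16]
colB [ 0.62454486 -0.19931     0.        ]
mouth [0.54547998 0.00868519 0.1       ]
cell [0.53869729 0.00698416 0.        ]
[0.49414963 0.30234301 0.08478702]
```

View pics/g1.png

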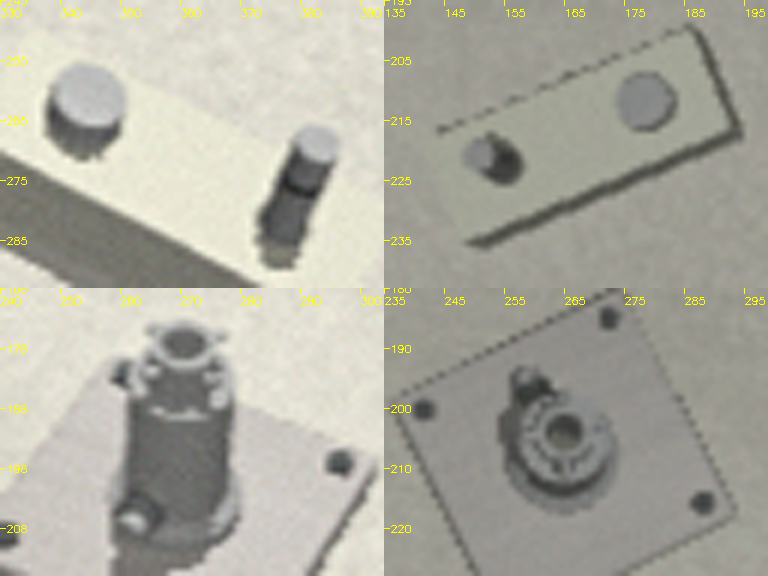

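View pics/g2.png

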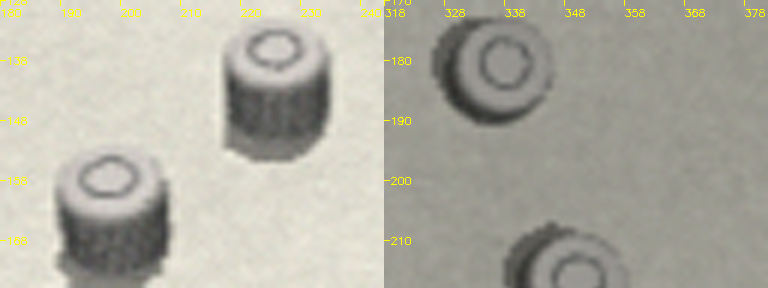

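```bash
python3 - <<'E'
from h import *
import pickle
sc,tp=pickle.load(open('cal.pkl','rb'))
for n,us,ut,z in(('cart',(382.6,268.6),(150.4,220.3),.088),('mouth',(270.6,176.6),(264.8,203.6),.1),('collarA',(225.1,135.8),(349.9,216.3),.0385),('collarB',(197.5,156.5),(337.7,180),.0385),('spare',(344.4,260.7),(178.3,211.6),.056)):
    print(n,np.round([tri(sc,us,tp,ut),atz(sc,us,z),atz(tp,ut,z)],4).tolist())
# base plate screw holes / rack corners in top
for u,z in (((239.5+2,199.9),.012),((272.1,184.3),.012),((287.6,215.2),.012)): print(atz(tp,u,z))
p=[atz(tp,u,.04) for u in((143.5,216.5),(185.5,199),(193.8,216.5),(150,235))]; print(np.round(p,4))
E
```

```text
cart [[0.4942, 0.3036, 0.0863], [0.4947, 0.3048, 0.088], [0.4946, 0.3025, 0.088]]
mouth [[0.5414, 0.0088, 0.0996], [0.541, 0.0098, 0.1], [0.542, 0.0081, 0.1]]
collarA [[0.5199, -0.2221, 0.0373], [0.5205, -0.2207, 0.0385], [0.5199, -0.2219, 0.0385]]
collarB [[0.6183, -0.1895, 0.04], [0.6176, -0.1909, 0.0385], [0.6187, -0.1898, 0.0385]]
spare [[0.5221, 0.2389, 0.0513], [0.5243, 0.2411, 0.056], [0.5219, 0.2375, 0.056]]
[0.56255331 0.07234653 0.012     ]
[ 0.60796549 -0.01165275  0.012     ]
[ 0.52246865 -0.05563669  0.012     ]
[[0.5087 0.3335 0.04  ]
 [0.5583 0.2226 0.04  ]
 [0.5112 0.1982 0.04  ]
 [0.4594 0.3131 0.04  ]]
```

```bash
cat >> h.py <<'E'
def delta(p,yaw=None):
    s=manip.sense(); r=R.from_quat(s['tool_rot']); t=r.inv().apply(np.array(p)-s['tcp_pos'])*100
    M=r.as_matrix(); cy=np.degrees(np.arctan2(M[1,1],M[0,1]))
    if yaw is None: yaw=cy
    w=(yaw-cy+90)%180-90; a=np.radians(cy+w)
    y=np.array([np.cos(a),np.sin(a),0]);z=np.array([0,0,-1.]);T=R.from_matrix(np.c_[np.cross(y,z),y,z])
    print('t %.2f yaw %.1f tcp %s q %s F %s gap %.3f'%(s['t'],cy,np.round(s['tcp_pos'],4),np.round(s['q'],2),np.round(s['force'],1),s['finger_gap']))
    print('trans cm',np.round(t,2),'rot deg',np.round((r.inv()*T).as_rotvec(degrees=True),2))
E
python3 -c "
from h import *
delta([.4945,.3037,.15],23.6)"
```

```text
t 1.80 yaw 68.2 tcp [0.2317 0.5804 0.2313] q [ 1.01  0.53  1.43 -0.    1.18 -0.18] F [ 0.1 -0.6  0.2] gap 1.002
trans cm [-34.67 -15.96   8.13] rot deg [-0.    0.   44.64]
```

Emit:
move_arm --translation '[[-3,-1.4,0.7],[-7,-3.2,1.6],[-11,-5,2.5],[-14.8,-6.8,3.4],[-18.6,-8.6,4.3]]' --angular '[[0,0,4],[0,0,10],[0,0,16],[0,0,22],[0,0,28]]' --hand '[5,5,5,5,5]'

```text
t: 2.22
tcp_pos: [0.3676, 0.4368, 0.19]
tool_rot: [0.423, 0.906, 0.0, 0.0]
force: [0.2, -0.2, -0.7]
finger_gap: 0.588
```

```bash
python3 -c "
from h import *
delta([.4945,.3037,.15],23.6)"
```

```text
t 2.22 yaw 40.0 tcp [0.3676 0.4368 0.19  ] q [ 0.68  0.51  1.61 -0.    1.02 -0.02] F [ 0.2 -0.2 -0.7] gap 0.588
trans cm [-18.36   1.16   4.01] rot deg [ 0.05 -0.   16.39]
```

Emit:
move_arm --translation '[[-4,0.2,0.8],[-8,0.5,1.7],[-12,0.8,2.6],[-16,1.0,3.5],[-18.4,1.2,4.0]]' --angular '[[0,0,4],[0,0,8],[0,0,12],[0,0,15],[0,0,16.4]]' --hand '[5,5,5,5,5]'

```text
t: 2.63
tcp_pos: [0.4973, 0.3022, 0.1494]
tool_rot: [0.548, 0.837, -0.0, 0.001]
force: [0.6, -0.2, -0.5]
finger_gap: 0.589
```

```bash
python3 -c "
from h import *
delta([.4945,.3037,.066],23.6)
s=manip.snapshot('scene');save('a1s',cv2.resize(s['pixels'][220:320,310:430],None,fx=5,fy=5,interpolation=cv2.INTER_CUBIC))
s=manip.snapshot('top');save('a1t',cv2.resize(s['pixels'][170:270,100:220],None,fx=5,fy=5,interpolation=cv2.INTER_CUBIC))
"
```

```text
t 2.63 yaw 23.6 tcp [0.4973 0.3022 0.1494] q [ 0.35  0.58  1.62 -0.    0.95 -0.06] F [ 0.6 -0.2 -0.5] gap 0.589
trans cm [ 0.26 -0.2   8.34] rot deg [ 0.02  0.06 -0.03]
```

View pics/a1s.png

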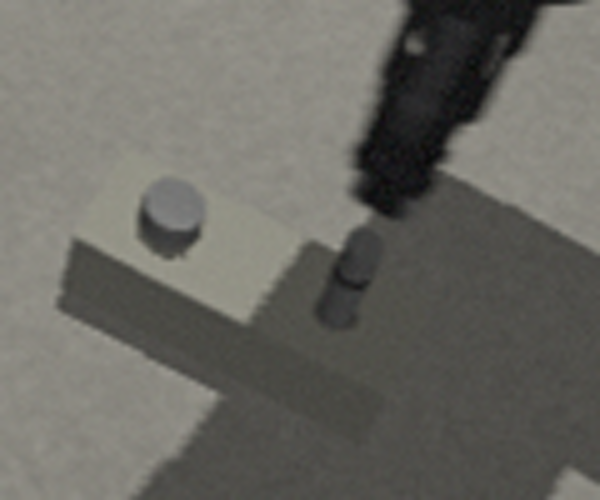

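View pics/a1t.png

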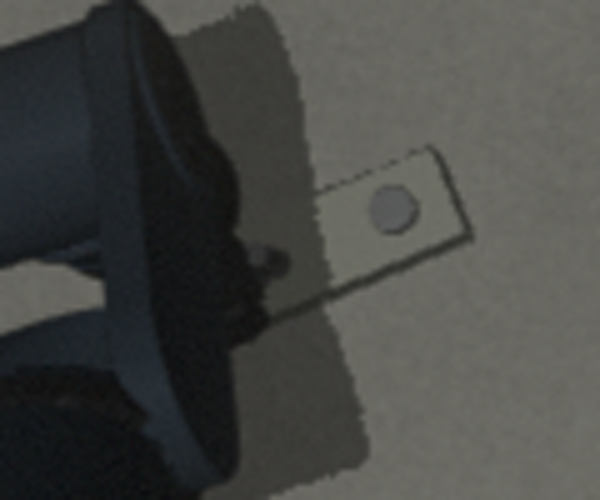

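Emit:
move_arm --translation '[[0,0,0],[0,0,1.5],[0,0,3],[0,0,4],[0,0,4]]' --angular '[[0,0,0],[0,0,0],[0,0,0],[0,0,0],[0,0,0]]' --hand '[5,5,5,5,5]' --squeeze 40

```text
t: 3.15
tcp_pos: [0.4921, 0.3059, 0.1085]
tool_rot: [0.545, 0.838, -0.002, -0.001]
force: [0.2, 0.2, 0.4]
finger_gap: 0.582
```

```bash
python3 -c "
from h import *
delta([.4945,.3037,.066],23.6)
s=manip.snapshot('scene');save('a2s',cv2.resize(s['pixels'][220:320,310:430],None,fx=5,fy=5,interpolation=cv2.INTER_CUBIC))
"
```

```text
t 3.15 yaw 24.0 tcp [0.4921 0.3059 0.1085] q [ 0.36  0.63  1.65  0.    0.86 -0.06] F [0.2 0.2 0.4] gap 0.582
trans cm [-0.29  0.15  4.25] rot deg [-0.25 -0.03  0.36]
```

View pics/a2s.png

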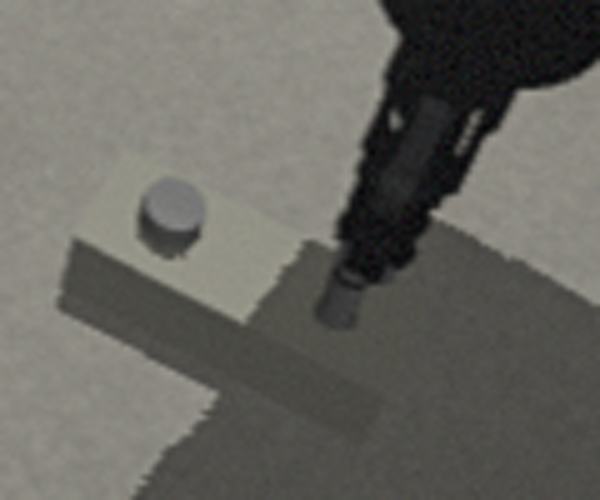

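Emit:
move_arm --translation '[[0,0,1],[0,0,2.5],[0,0,3.8],[0,0,4.2],[0,0,4.2]]' --angular '[[0,0,0],[0,0,0],[0,0,0],[0,0,0],[0,0,0]]' --hand '[5,5,5,5,5]'

```text
t: 3.62
tcp_pos: [0.4939, 0.3053, 0.0673]
tool_rot: [0.546, 0.838, -0.001, -0.001]
force: [-0.7, -0.8, -0.5]
finger_gap: 0.589
```

Emit:
move_arm --translation '[[0,0,0],[0,0,0],[0,0,0]]' --angular '[[0,0,0],[0,0,0],[0,0,0]]' --hand '[5,5,5]'

```text
t: 3.87
tcp_pos: [0.4953, 0.3056, 0.069]
tool_rot: [0.546, 0.838, 0.001, 0.001]
force: [-0.5, 0.8, 0.2]
finger_gap: 0.587
```

```bash
python3 -c "
from h import *
delta([.4945,.3037,.066],23.6)
s=manip.snapshot('scene');save('a3s',cv2.resize(s['pixels'][220:320,310:430],None,fx=5,fy=5,interpolation=cv2.INTER_CUBIC))
"
```

```text
t 3.87 yaw 23.8 tcp [0.4953 0.3056 0.069 ] q [ 0.36  0.7   1.67  0.    0.78 -0.06] F [-0.5  0.8  0.2] gap 0.587
trans cm [-0.14 -0.15  0.3 ] rot deg [0.11 0.01 0.24]
```

View pics/a3s.png

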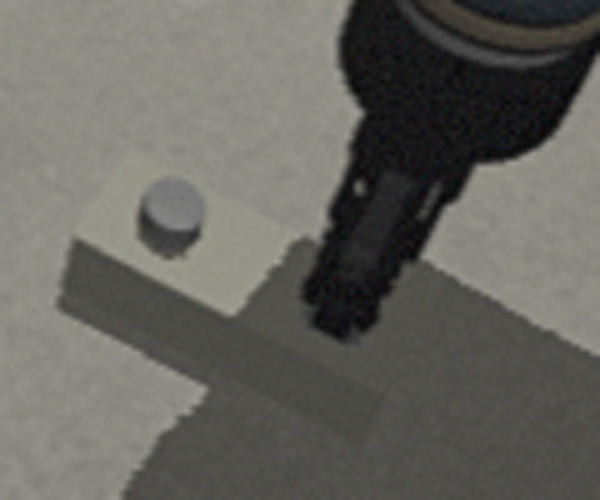

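Emit:
move_arm --translation '[[-0.12,-0.15,0.2],[-0.12,-0.15,0.25],[-0.12,-0.15,0.25],[-0.12,-0.15,0.25],[-0.12,-0.15,0.25]]' --angular '[[0,0,0],[0,0,0],[0,0,0],[0,0,0],[0,0,0]]' --hand '[5,3,1.0,0.8,0.8]' --squeeze 40

```text
t: 4.33
tcp_pos: [0.494, 0.3036, 0.0658]
tool_rot: [0.546, 0.838, 0.0, 0.0]
force: [0.8, -0.3, -0.3]
finger_gap: 0.146
```

Emit:
move_arm --translation '[[0,0,0],[0,0,0],[0,0,0],[0,0,0]]' --angular '[[0,0,0],[0,0,0],[0,0,0],[0,0,0]]' --hand '[0.8,0.8,0.8,0.8]'

```text
t: 4.67
tcp_pos: [0.4939, 0.3037, 0.0658]
tool_rot: [0.546, 0.838, 0.0, 0.0]
force: [0.7, 1.0, 0.8]
finger_gap: 0.146
```

```bash
python3 -c "
from h import *
delta([.4945,.3037,.066],23.6)
"
```

```text
t 4.67 yaw 23.8 tcp [0.4939 0.3037 0.0658] q [ 0.36  0.7   1.67 -0.    0.77 -0.06] F [0.7 1.  0.8] gap 0.146
trans cm [-0.02  0.05 -0.02] rot deg [0.02 0.   0.24]
```

Emit:
move_arm --translation '[[0,0,-1],[0,0,-3.5],[0,0,-7],[0,0,-10.5],[0,0,-12]]' --angular '[[0,0,0],[0,0,0],[0,0,0],[0,0,0],[0,0,0]]' --hand '[0.8,0.8,0.8,0.8,0.8]'

```text
t: 5.08
tcp_pos: [0.4954, 0.3044, 0.1905]
tool_rot: [0.546, 0.838, 0.003, 0.002]
force: [0.3, 0.4, -1.1]
finger_gap: 0.146
```

```bash
python3 -c "
from h import *
delta([.5415,.009,.185],0)
s=manip.snapshot('scene');save('a4s',cv2.resize(s['pixels'][180:320,270:430],None,fx=4.5,fy=4.,interpolation=cv2.INTER_CUBIC))
"
```

```text
t 5.08 yaw 23.9 tcp [0.4954 0.3044 0.1905] q [ 0.36  0.52  1.59  0.    1.03 -0.06] F [ 0.3  0.4 -1.1] gap 0.146
trans cm [-28.88  -7.73   0.51] rot deg [ 0.37 -0.06 23.85]
```

View pics/a4s.png

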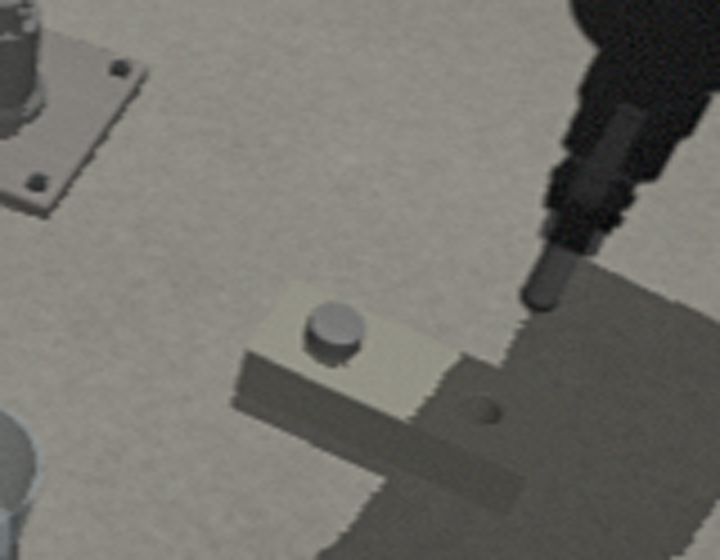

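Emit:
move_arm --translation '[[-2,-0.5,0],[-5,-1.3,0],[-8.5,-2.3,0],[-12,-3.2,0],[-15.5,-4.1,0]]' --angular '[[0,0,2],[0,0,5],[0,0,8],[0,0,11],[0,0,14]]' --hand '[0.8,0.8,0.8,0.8,0.8]'

```text
t: 5.55
tcp_pos: [0.5178, 0.144, 0.1853]
tool_rot: [0.644, 0.765, -0.001, -0.001]
force: [-0.3, 0.2, -1.7]
finger_gap: 0.14
```

```bash
python3 -c "
from h import *
delta([.5415,.009,.185],0)
"
```

```text
t 5.55 yaw 9.8 tcp [0.5178 0.144  0.1853] q [ 0.06  0.47  1.7  -0.    0.97 -0.11] F [-0.3  0.2 -1.7] gap 0.140
trans cm [-13.7    0.05   0.03] rot deg [-0.11  0.    9.75]
```

Emit:
move_arm --translation '[[-3.5,0,0],[-7,0,0],[-10,0,0],[-12.2,0,0],[-13.3,0,0]]' --angular '[[0,0,3],[0,0,6],[0,0,8],[0,0,9],[0,0,9.8]]' --hand '[0.8,0.8,0.8,0.8,0.8]'

```text
t: 5.97
tcp_pos: [0.5416, 0.0114, 0.1853]
tool_rot: [0.708, 0.706, -0.0, -0.0]
force: [-0.1, -0.0, -0.4]
finger_gap: 0.144
```

Emit:
move_arm --translation '[[0,0,0],[0,0,0],[0,0,0],[0,0,0],[0,0,0]]' --angular '[[0,0,0],[0,0,0],[0,0,0],[0,0,0],[0,0,0]]' --hand '[0.8,0.8,0.8,0.8,0.8]'

```text
t: 6.38
tcp_pos: [0.5412, 0.0157, 0.1856]
tool_rot: [0.706, 0.708, -0.0, -0.0]
force: [-0.3, 0.4, -1.0]
finger_gap: 0.147
```

```bash
python3 -c "
from h import *
delta([.5415,.009,.185],0)
s=manip.snapshot('scene');save('a5s',cv2.resize(s['pixels'][110:240,210:330],None,fx=6,fy=4.6,interpolation=cv2.INTER_CUBIC));p=proj(s,[[.5415,.009,.1]]);print(p)
cv2.imwrite('pics/raw5s.png',s['pixels'][:,:,::-1])
s=manip.snapshot('top');save('a5t',cv2.resize(s['pixels'][140:260,200:320],None,fx=5,fy=5,interpolation=cv2.INTER_CUBIC))
cv2.imwrite('pics/raw5t.png',s['pixels'][:,:,::-1])
"
```

```text
t 6.38 yaw 0.2 tcp [0.5412 0.0157 0.1856] q [-0.18  0.48  1.69  0.    0.98 -0.18] F [-0.3  0.4 -1. ] gap 0.147
trans cm [-0.67  0.03  0.06] rot deg [-0.03 -0.01  0.17]
[[270.17939618 176.4526473 ]]
```

View pics/a5s.png

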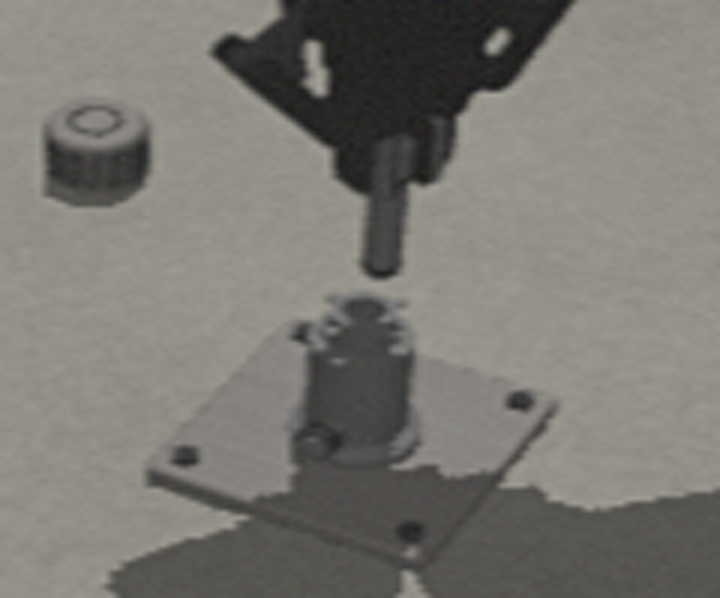

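View pics/a5t.png

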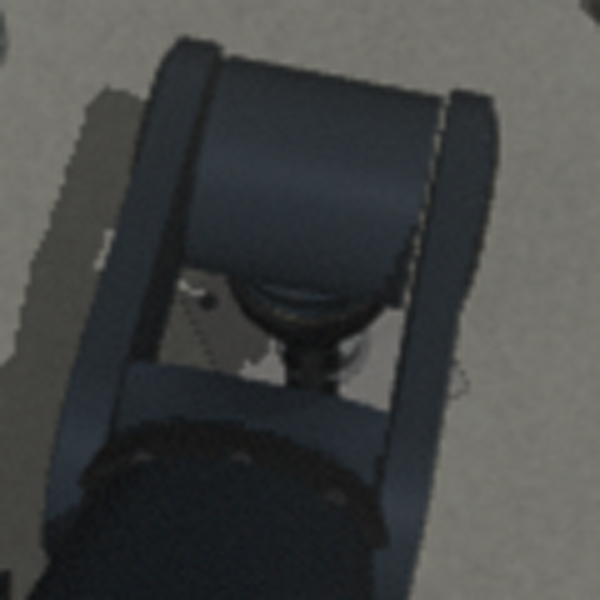

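```bash
python3 -c "
from h import *
delta([.5415,.009,.185],0)
import pickle
sc,tp=pickle.load(open('cal.pkl','rb'))
f=lambda p:np.round((proj(sc,p)-[210,110]+.4)*[6,4.6],0).tolist()
print(f([.5412,.0157,.1276]),f([.5412,.0157,.1316]),f([.5412,.0157,.17]),f([.5415,.009,.1]),f([.5415,.009,.012]))
"

```

```text
t 6.48 yaw 0.1 tcp [0.5414 0.0153 0.1857] q [-0.18  0.48  1.69  0.    0.98 -0.18] F [ 0.4  0.1 -0.5] gap 0.145
trans cm [-0.63  0.01  0.07] rot deg [-0.01 -0.01  0.14]
[[378.0, 275.0]] [[379.0, 268.0]] [[384.0, 207.0]] [[364.0, 308.0]] [[354.0, 428.0]]
```

Emit:
move_arm --translation '[[-0.4,0,0],[-0.7,0,0.2],[-0.7,0,0.8],[-0.7,0,1.5],[-0.7,0,2.0]]' --angular '[[0,0,0],[0,0,0],[0,0,0],[0,0,0],[0,0,0]]' --hand '[0.8,0.8,0.8,0.8,0.8]'

```text
t: 6.9
tcp_pos: [0.5412, 0.0071, 0.1646]
tool_rot: [0.707, 0.707, -0.0, -0.001]
force: [-0.9, 0.2, -1.1]
finger_gap: 0.144
```

Emit:
move_arm --translation '[[0,0,0],[0,0,0],[0,0,0]]' --angular '[[0,0,0],[0,0,0],[0,0,0]]' --hand '[0.8,0.8,0.8]'

```text
t: 7.15
tcp_pos: [0.5416, 0.0072, 0.1655]
tool_rot: [0.707, 0.707, -0.0, -0.0]
force: [0.1, -0.5, -0.6]
finger_gap: 0.144
```

```bash
python3 -c "
from h import *
delta([.5415,.009,.185],0)
s=manip.snapshot('scene');save('a6s',cv2.resize(s['pixels'][130:230,220:320],None,fx=7,fy=6,interpolation=cv2.INTER_CUBIC))
"
```

```text
t 7.15 yaw 0.0 tcp [0.5416 0.0072 0.1655] q [-0.19  0.51  1.71  0.    0.93 -0.19] F [ 0.1 -0.5 -0.6] gap 0.144
trans cm [ 0.18 -0.01 -1.95] rot deg [-0.02 -0.    0.04]
```

View pics/a6s.png

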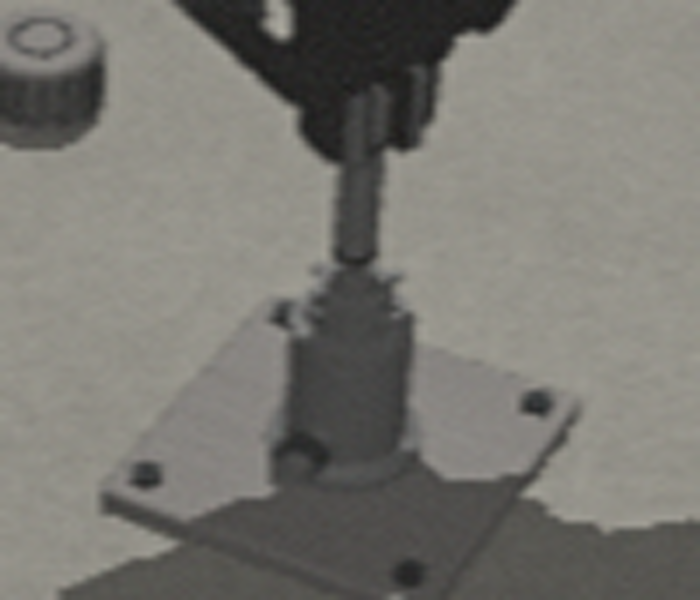

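Emit:
move_arm --translation '[[0.05,0,0.5],[0.05,0,1.0],[0.05,0,1.5],[0.05,0,1.8],[0.05,0,1.8]]' --angular '[[0,0,0],[0,0,0],[0,0,0],[0,0,0],[0,0,0]]' --hand '[0.8,0.8,0.8,0.8,0.8]'

```text
t: 7.62
tcp_pos: [0.5417, 0.0081, 0.1469]
tool_rot: [0.707, 0.707, 0.0, -0.0]
force: [1.0, 1.3, -2.2]
finger_gap: 0.147
```

```bash
python3 -c "
from h import *
delta([.5415,.009,.102],0)
s=manip.snapshot('scene');save('a7s',cv2.resize(s['pixels'][130:230,220:320],None,fx=7,fy=6,interpolation=cv2.INTER_CUBIC))
"
```

```text
t 7.62 yaw 0.0 tcp [0.5417 0.0081 0.1469] q [-0.19  0.53  1.72  0.    0.88 -0.19] F [ 1.   1.3 -2.2] gap 0.147
trans cm [ 0.09 -0.02  4.49] rot deg [-0.01 -0.04  0.02]
```

View pics/a7s.png

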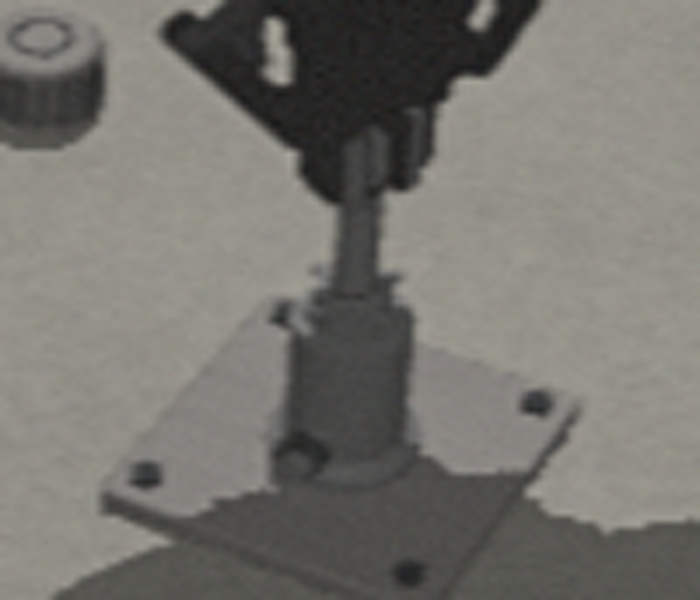

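Emit:
move_arm --translation '[[0,0,0.5],[0,0,1.0],[0,0,1.5],[0,0,2],[0,0,2]]' --angular '[[0,0,0],[0,0,0],[0,0,0],[0,0,0],[0,0,0]]' --hand '[0.8,0.8,0.8,0.8,0.8]'

```text
t: 8.08
tcp_pos: [0.5418, 0.008, 0.1267]
tool_rot: [0.707, 0.707, 0.0, -0.0]
force: [2.1, 2.5, -3.3]
finger_gap: 0.146
```

```bash
python3 -c "
from h import *
delta([.5415,.009,.102],0)
"
```

```text
t 8.08 yaw 0.0 tcp [0.5418 0.008  0.1267] q [-0.19  0.57  1.74  0.    0.84 -0.19] F [ 2.1  2.5 -3.3] gap 0.146
trans cm [ 0.1  -0.03  2.47] rot deg [ 0.01 -0.04  0.02]
```

Emit:
move_arm --translation '[[0.06,0.06,0.3],[0.06,0.06,0.8],[0.06,0.06,1.3],[0.06,0.06,1.8],[0.06,0.06,2.0]]' --angular '[[0,0,0],[0,0,0],[0,0,0],[0,0,0],[0,0,0]]' --hand '[0.8,0.8,0.8,0.8,0.8]'

```text
t: 8.5
tcp_pos: [0.5423, 0.0085, 0.107]
tool_rot: [0.707, 0.707, 0.0, -0.0]
force: [2.5, 4.1, 2.2]
finger_gap: 0.146
```

```bash
python3 -c "
from h import *
delta([.5415,.009,.102],0); print(manip.sense()['ft_torque'])
"
```

```text
t 8.50 yaw 0.0 tcp [0.5423 0.0085 0.107 ] q [-0.19  0.6   1.75  0.    0.79 -0.19] F [2.5 4.1 2.2] gap 0.146
trans cm [ 0.05 -0.08  0.5 ] rot deg [ 0.   -0.02  0.02]
[ 0.7037737  -0.3154934   0.02374732]
```

Emit:
move_arm --translation '[[0.08,0.05,0.1],[0.08,0.05,0.25],[0.08,0.05,0.4],[0.08,0.05,0.45],[0.08,0.05,0.45]]' --angular '[[0,0,0],[0,0,0],[0,0,0],[0,0,0],[0,0,0]]' --hand '[0.8,0.8,0.8,0.8,0.8]'

```text
t: 8.92
tcp_pos: [0.5423, 0.0088, 0.1028]
tool_rot: [0.707, 0.707, -0.0, -0.0]
force: [-0.3, -0.3, -1.7]
finger_gap: 0.143
```

```bash
python3 -c "
from h import *
delta([.5415,.009,.102],0); print(manip.sense()['ft_torque'])
s=manip.snapshot('scene');save('a8s',cv2.resize(s['pixels'][130:230,220:320],None,fx=7,fy=6,interpolation=cv2.INTER_CUBIC))
"
```

```text
t 8.92 yaw 0.0 tcp [0.5423 0.0088 0.1028] q [-0.19  0.61  1.75 -0.    0.79 -0.19] F [-0.3 -0.3 -1.7] gap 0.143
trans cm [ 0.02 -0.08  0.08] rot deg [-0.06  0.02  0.05]
[ 0.00552785 -0.11402446  0.01725128]
```

View pics/a8s.png

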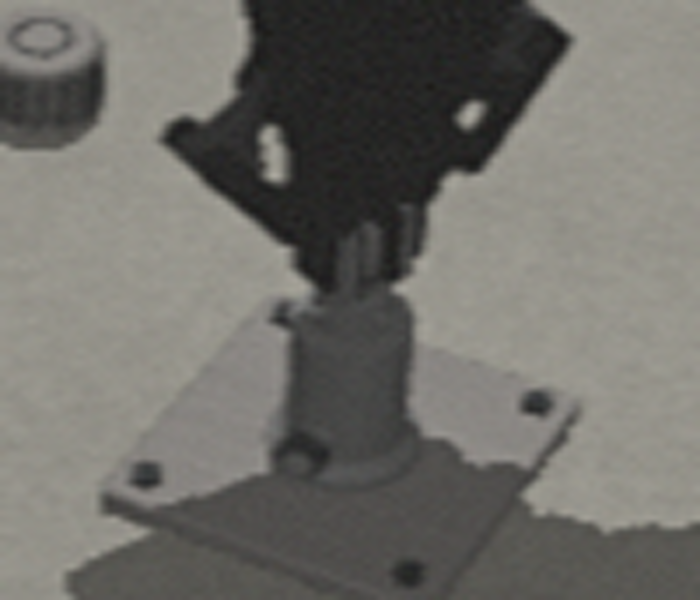

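Emit:
move_arm --translation '[[0,0,0],[0,0,0],[0,0,0],[0,0,-0.5],[0,0,-2]]' --angular '[[0,0,0],[0,0,0],[0,0,0],[0,0,0],[0,0,0]]' --hand '[1.6,2.5,4,5,5]'

```text
t: 9.38
tcp_pos: [0.5411, 0.0093, 0.122]
tool_rot: [0.707, 0.707, -0.001, -0.002]
force: [0.5, 0.4, 0.6]
finger_gap: 0.587
```

Emit:
move_arm --translation '[[0,0,-2],[0,0,-4],[0,0,-6],[0,0,-7],[0,0,-7.5]]' --angular '[[0,0,0],[0,0,0],[0,0,0],[0,0,0],[0,0,0]]' --hand '[6,6.5,7,7,7]'

```text
t: 9.8
tcp_pos: [0.5436, 0.0089, 0.2002]
tool_rot: [0.707, 0.707, 0.001, 0.002]
force: [0.2, -0.0, -0.9]
finger_gap: 0.822
```

```bash
python3 -c "
from h import *
delta([.5200,-.2215,.15],0)
s=manip.snapshot('scene');save('a9s',cv2.resize(s['pixels'][100:230,190:320],None,fx=6,fy=4.6,interpolation=cv2.INTER_CUBIC))
f=lambda p:np.round((proj(s,p)-[190,100]+.4)*[6,4.6],0).tolist()
print(f([.542,.009,.124]),f([.542,.009,.1]))
"
```

```text
t 9.80 yaw 0.0 tcp [0.5436 0.0089 0.2002] q [-0.19  0.46  1.67 -0.    1.01 -0.19] F [ 0.2 -0.  -0.9] gap 0.822
trans cm [-23.04  -2.4    5.03] rot deg [0.2  0.04 0.04]
[[485.0, 318.0]] [[482.0, 354.0]]
```

View pics/a9s.png

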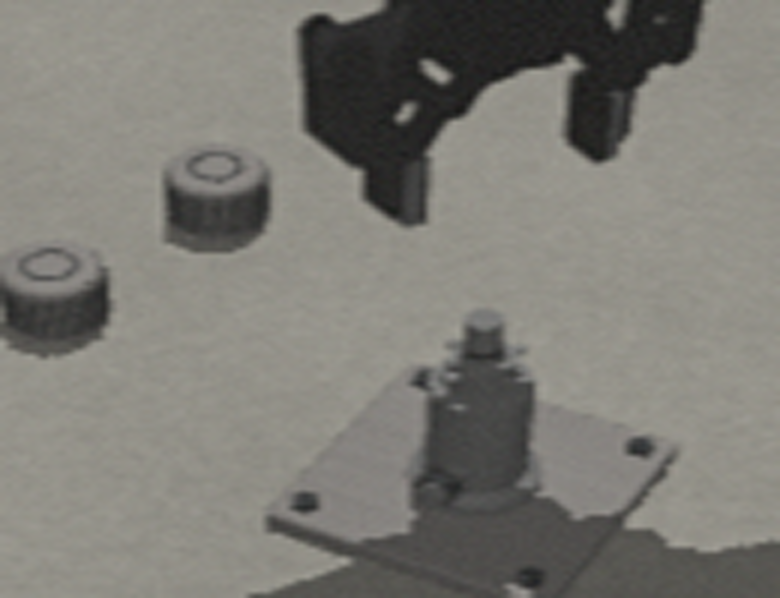

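Emit:
move_arm --translation '[[-2.5,-0.2,0],[-6,-0.6,0.5],[-9.5,-1,2],[-13,-1.4,4],[-16.5,-1.7,6]]' --angular '[[0,0,5],[0,0,11],[0,0,17],[0,0,23],[0,0,29]]' --hand '[7,7,7,7,7]'

```text
t: 10.27
tcp_pos: [0.525, -0.157, 0.1369]
tool_rot: [0.863, 0.506, -0.0, -0.0]
force: [0.4, -0.1, -0.0]
finger_gap: 0.818
```

```bash
python3 -c "
from h import *
delta([.5200,-.2215,.09],-45)
"
```

```text
t 10.27 yaw -29.2 tcp [ 0.525  -0.157   0.1369] q [-0.49  0.56  1.71 -0.    0.87  0.02] F [ 0.4 -0.1 -0. ] gap 0.818
trans cm [-5.87  2.71  4.69] rot deg [-4.000e-02  1.000e-02  1.578e+01]
```

Emit:
move_arm --translation '[[-2.5,1.1,2],[-4.5,2.1,3.5],[-5.7,2.6,4.4],[-5.8,2.7,4.7],[-5.8,2.7,4.7]]' --angular '[[0,0,6],[0,0,11],[0,0,14],[0,0,15.5],[0,0,15.8]]' --hand '[7,7,7,7,7]'

```text
t: 10.68
tcp_pos: [0.5201, -0.2197, 0.0893]
tool_rot: [0.924, 0.384, -0.001, -0.002]
force: [-0.3, 0.4, 0.2]
finger_gap: 0.82
```

Emit:
move_arm --translation '[[0,0,0],[0,0,0],[0,0,0],[0,0,0]]' --angular '[[0,0,0],[0,0,0],[0,0,0],[0,0,0]]' --hand '[7,7,7,7]'

```text
t: 11.02
tcp_pos: [0.5219, -0.2189, 0.0919]
tool_rot: [0.923, 0.386, 0.0, 0.0]
force: [0.1, -0.3, 0.1]
finger_gap: 0.82
```

```bash
python3 -c "
from h import *
delta([.5200,-.2215,.003],-45)
s=manip.snapshot('scene');save('b1s',cv2.resize(s['pixels'][80:200,160:280],None,fx=6,fy=5,interpolation=cv2.INTER_CUBIC))
s=manip.snapshot('top');save('b1t',cv2.resize(s['pixels'][150:270,290:410],None,fx=6,fy=5,interpolation=cv2.INTER_CUBIC))
"
```

```text
t 11.02 yaw -44.6 tcp [ 0.5219 -0.2189  0.0919] q [-0.59  0.65  1.7   0.    0.8   0.18] F [ 0.1 -0.3  0.1] gap 0.820
trans cm [-0.32  0.04  8.89] rot deg [ 0.06 -0.01  0.35]
```

View pics/b1s.png

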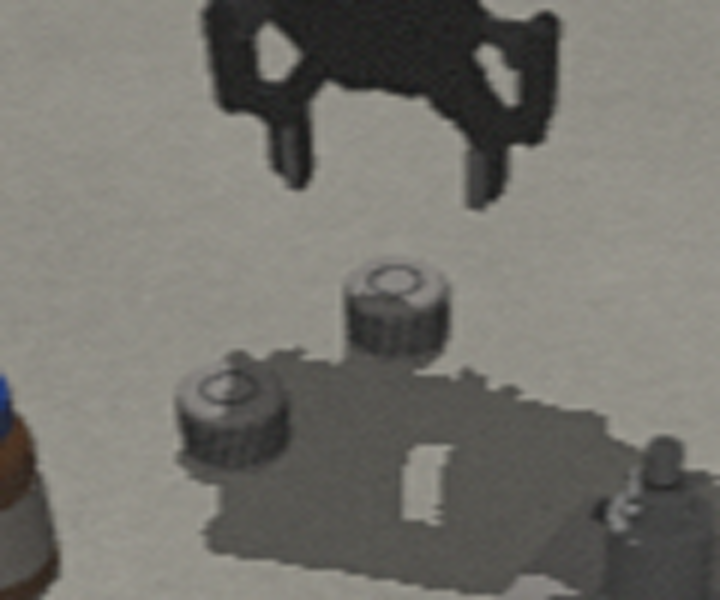

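View pics/b1t.png

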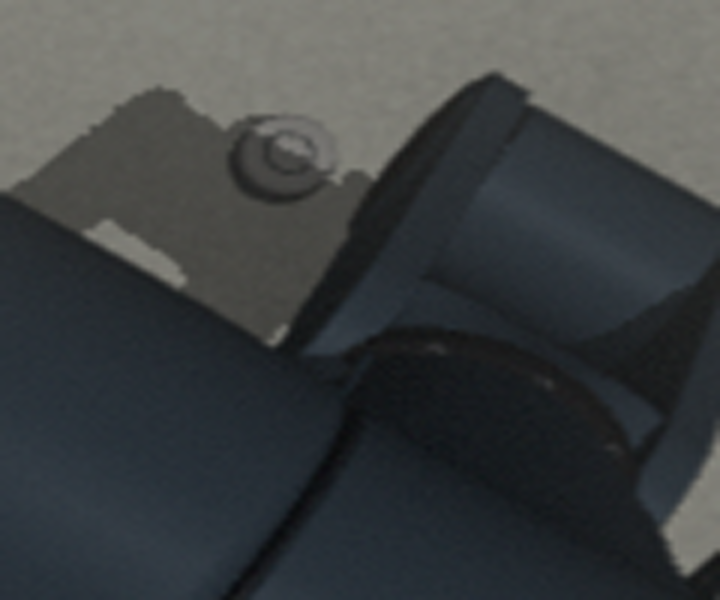

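Emit:
move_arm --translation '[[-0.2,0,1.5],[-0.3,0,4.0],[-0.3,0,6.2],[-0.3,0,7.6],[-0.3,0,8.3]]' --angular '[[0,0,0],[0,0,0],[0,0,0],[0,0,0],[0,0,0]]' --hand '[7,7,7,7,7]'

```text
t: 11.53
tcp_pos: [0.5184, -0.2211, 0.0066]
tool_rot: [0.923, 0.385, -0.001, -0.001]
force: [-0.7, 0.7, 0.1]
finger_gap: 0.821
```

Emit:
move_arm --translation '[[0,0,0],[0,0,0],[0,0,0],[0,0,0],[0,0,0]]' --angular '[[0,0,0],[0,0,0],[0,0,0],[0,0,0],[0,0,0]]' --hand '[7,7,7,7,7]'

```text
t: 11.95
tcp_pos: [0.5199, -0.2222, 0.0092]
tool_rot: [0.923, 0.385, 0.001, 0.001]
force: [-0.2, 1.2, -0.5]
finger_gap: 0.817
```

```bash
python3 -c "
from h import *
delta([.5200,-.2215,.003],-45)
s=manip.snapshot('scene');save('b2s',cv2.resize(s['pixels'][80:200,160:280],None,fx=6,fy=5,interpolation=cv2.INTER_CUBIC))
"
```

```text
t 11.95 yaw -44.8 tcp [ 0.5199 -0.2222  0.0092] q [-0.6   0.79  1.73 -0.    0.63  0.18] F [-0.2  1.2 -0.5] gap 0.817
trans cm [ 0.06 -0.04  0.62] rot deg [ 0.11 -0.02  0.24]
```

View pics/b2s.png

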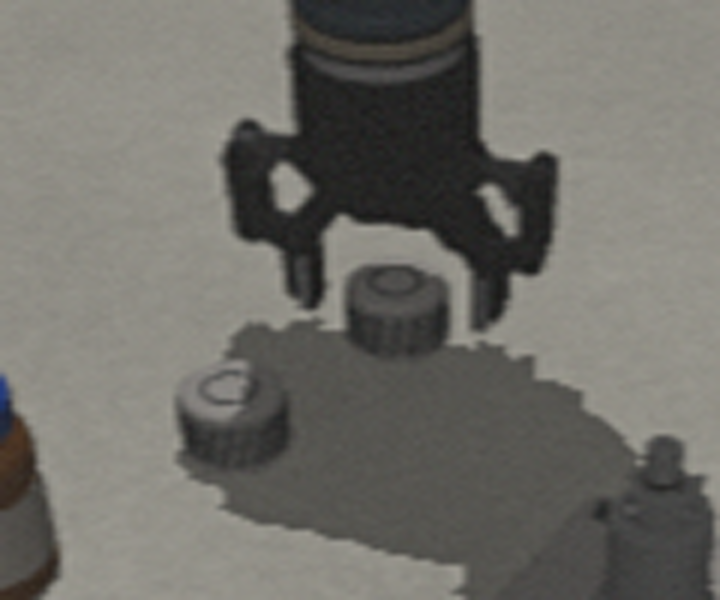

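Emit:
move_arm --translation '[[0,0,0.3],[0,0,0.6],[0,0,0.6],[0,0,0.6],[0,0,0.6]]' --angular '[[0,0,0],[0,0,0],[0,0,0],[0,0,0],[0,0,0]]' --hand '[7,6,5,4,3.5]' --squeeze 70

```text
t: 12.42
tcp_pos: [0.5193, -0.2219, 0.0023]
tool_rot: [0.923, 0.385, 0.0, 0.0]
force: [-0.4, 0.1, 1.5]
finger_gap: 0.513
```

Emit:
move_arm --translation '[[0,0,0],[0,0,0],[0,0,0]]' --angular '[[0,0,0],[0,0,0],[0,0,0]]' --hand '[3.5,3.5,3.5]'

```text
t: 12.67
tcp_pos: [0.5193, -0.2219, 0.0023]
tool_rot: [0.923, 0.385, 0.0, 0.0]
force: [-0.7, -0.0, 1.0]
finger_gap: 0.505
```

```bash
python3 -c "
from h import *
delta([.5200,-.2215,.003],-45)
"
```

```text
t 12.67 yaw -44.8 tcp [ 0.5193 -0.2219  0.0023] q [-0.6   0.8   1.73 -0.    0.61  0.18] F [-0.7 -0.   1. ] gap 0.505
trans cm [ 0.08  0.02 -0.07] rot deg [ 0.01 -0.    0.24]
```

Emit:
move_arm --translation '[[0,0,-1],[0,0,-4],[0,0,-8],[0,0,-12],[0,0,-15]]' --angular '[[0,0,0],[0,0,0],[0,0,0],[0,0,0],[0,0,0]]' --hand '[3.5,3.5,3.5,3.5,3.5]'

```text
t: 13.08
tcp_pos: [0.5195, -0.2219, 0.1551]
tool_rot: [0.923, 0.385, 0.001, 0.001]
force: [0.6, -0.3, -2.4]
finger_gap: 0.508
```

```bash
python3 -c "
from h import *
delta([.5423,.0090,.16],-45)
"
```

```text
t 13.08 yaw -44.8 tcp [ 0.5195 -0.2219  0.1551] q [-0.6   0.55  1.66  0.    0.93  0.18] F [ 0.6 -0.3 -2.4] gap 0.508
trans cm [ 18.01 -14.64  -0.51] rot deg [ 0.1  -0.02  0.24]
```

Emit:
move_arm --translation '[[1.5,-1.2,-0.5],[4,-3.2,-0.8],[6.7,-5.5,-0.8],[9.4,-7.7,-0.8],[12.1,-9.9,-0.8]]' --angular '[[0,0,0],[0,0,0],[0,0,0],[0,0,0],[0,0,0]]' --hand '[3.5,3.5,3.5,3.5,3.5]'

```text
t: 13.5
tcp_pos: [0.5335, -0.0647, 0.1606]
tool_rot: [0.923, 0.384, -0.0, -0.0]
force: [0.1, 0.5, -1.4]
finger_gap: 0.507
```

Emit:
move_arm --translation '[[2.2,-1.8,0],[4,-3.2,0],[5.2,-4.2,0],[5.8,-4.7,0],[5.9,-4.75,0]]' --angular '[[0,0,0],[0,0,0],[0,0,0],[0,0,0],[0,0,0]]' --hand '[3.5,3.5,3.5,3.5,3.5]'

```text
t: 13.92
tcp_pos: [0.5414, 0.0106, 0.1603]
tool_rot: [0.923, 0.386, -0.0, -0.0]
force: [-0.3, 0.3, -1.9]
finger_gap: 0.511
```

Emit:
move_arm --translation '[[0,0,0],[0,0,0],[0,0,0],[0,0,0],[0,0,0]]' --angular '[[0,0,0],[0,0,0],[0,0,0],[0,0,0],[0,0,0]]' --hand '[3.5,3.5,3.5,3.5,3.5]'

```text
t: 14.33
tcp_pos: [0.542, 0.0082, 0.1601]
tool_rot: [0.923, 0.384, -0.0, 0.0]
force: [-0.0, -0.8, -1.9]
finger_gap: 0.508
```

```bash
python3 -c "
from h import *
delta([.5423,.0090,.16],-45)
s=manip.snapshot('scene');save('c1s',cv2.resize(s['pixels'][110:230,210:330],None,fx=6,fy=5,interpolation=cv2.INTER_CUBIC))
f=lambda p:np.round((proj(s,p)-[210,110]+.4)*[6,5],0).tolist()
t=manip.sense()['tcp_pos']
print(f([.5423,.009,.124]),f([.5423,.009,.0965]),f(t-[0,0,.0023]),f(t+[0,0,.036]))
s=manip.snapshot('top');save('c1t',cv2.resize(s['pixels'][140:260,200:320],None,fx=5,fy=5,interpolation=cv2.INTER_CUBIC))
"
```

```text
t 14.33 yaw -44.8 tcp [0.542  0.0082 0.1601] q [-0.19  0.51  1.71 -0.    0.92  0.59] F [-0.  -0.8 -1.9] gap 0.508
trans cm [ 0.08 -0.03  0.01] rot deg [-0.    0.01  0.16]
[[364.0, 296.0]] [[361.0, 341.0]] [[368.0, 237.0]] [[373.0, 167.0]]
```

View pics/c1s.png

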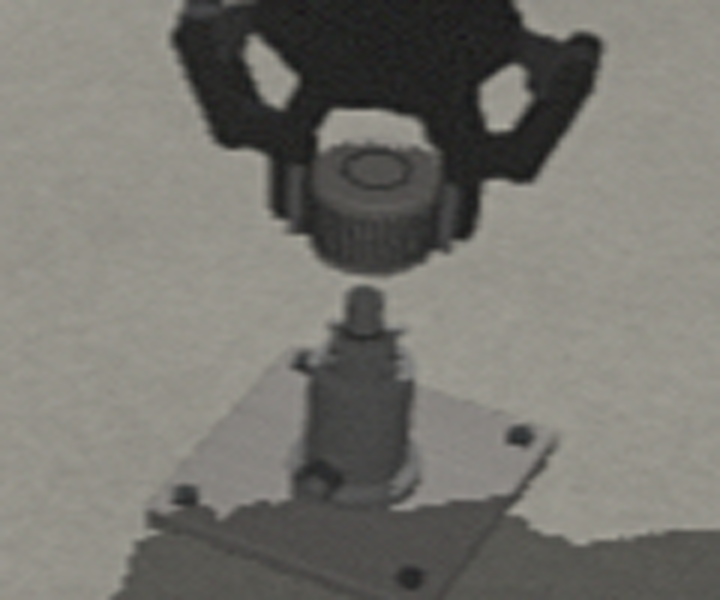

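View pics/c1t.png

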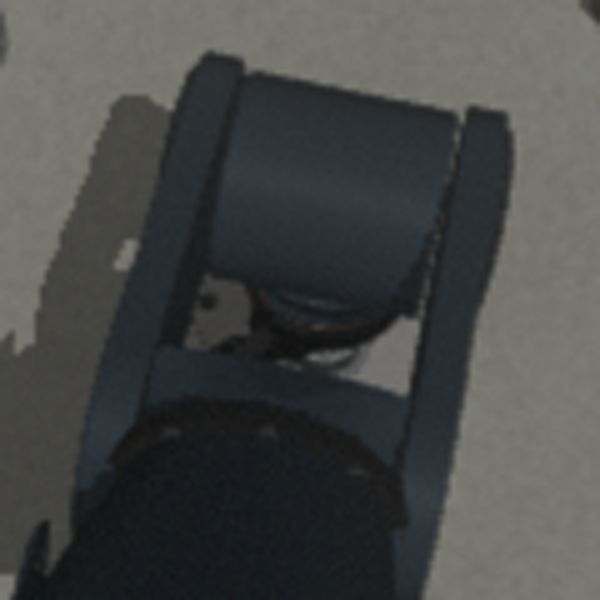

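Emit:
move_arm --translation '[[0.05,0,1],[0.05,0,2.2],[0.05,0,3.4],[0.05,0,4.4],[0.05,0,5.0]]' --angular '[[0,0,0],[0,0,0],[0,0,0],[0,0,0],[0,0,0]]' --hand '[3.5,3.5,3.5,3.5,3.5]'

```text
t: 14.85
tcp_pos: [0.5415, 0.0096, 0.1085]
tool_rot: [0.923, 0.385, -0.001, -0.001]
force: [-0.2, -0.5, -1.8]
finger_gap: 0.51
```

Emit:
move_arm --translation '[[0,0,0],[0,0,0],[0,0,0],[0,0,0]]' --angular '[[0,0,0],[0,0,0],[0,0,0],[0,0,0]]' --hand '[3.5,3.5,3.5,3.5]'

```text
t: 15.18
tcp_pos: [0.5429, 0.0094, 0.1107]
tool_rot: [0.923, 0.385, 0.001, 0.0]
force: [-0.3, 0.8, -1.7]
finger_gap: 0.507
```

```bash
python3 -c "
from h import *
delta([.5423,.0090,.0988],-45)
s=manip.snapshot('scene');save('c2s',cv2.resize(s['pixels'][130:210,230:310],None,fx=9,fy=7,interpolation=cv2.INTER_CUBIC))
f=lambda p:np.round((proj(s,p)-[230,130]+.4)*[9,7],0).tolist()
t=manip.sense()['tcp_pos']
print(f(t-[0,0,.0023]),f(t+[0,0,.036]),manip.sense()['ft_torque'])
"
```

```text
t 15.18 yaw -44.8 tcp [0.5429 0.0094 0.1107] q [-0.19  0.59  1.75  0.    0.8   0.59] F [-0.3  0.8 -1.7] gap 0.507
trans cm [-0.07 -0.02  1.19] rot deg [ 0.07 -0.04  0.24]
[[363.0, 311.0]] [[370.0, 222.0]] [0.00932994 0.02669299 0.00530295]
```

View pics/c2s.png

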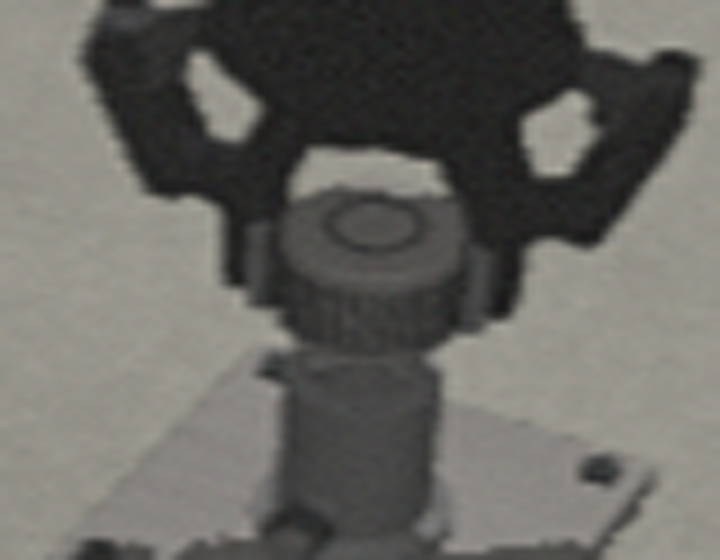

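Emit:
move_arm --translation '[[0,0,0.4],[0,0,0.8],[0,0,1.1],[0,0,1.2],[0,0,1.2]]' --angular '[[0,0,0],[0,0,0],[0,0,0],[0,0,0],[0,0,0]]' --hand '[3.5,3.5,3.5,3.5,3.5]'

```text
t: 15.65
tcp_pos: [0.5423, 0.0095, 0.0985]
tool_rot: [0.923, 0.385, -0.0, -0.0]
force: [-1.4, 1.4, 2.9]
finger_gap: 0.509
```

Emit:
move_arm --translation '[[0,0,0.1],[0,0,0.1],[0,0,0.1]]' --angular '[[0,0,0],[0,0,0],[0,0,0]]' --hand '[3.5,3.5,3.5]'

```text
t: 15.9
tcp_pos: [0.5424, 0.0095, 0.0983]
tool_rot: [0.923, 0.385, 0.0, 0.0]
force: [-1.7, 0.3, 8.9]
finger_gap: 0.509
```

```bash
python3 -c "
from h import *
delta([.5423,.0090,.0988],-45);print(manip.sense()['ft_torque'])
"
```

```text
t 15.90 yaw -44.8 tcp [0.5424 0.0095 0.0983] q [-0.19  0.61  1.75 -0.    0.77  0.59] F [-1.7  0.3  8.9] gap 0.509
trans cm [-0.04  0.03 -0.05] rot deg [ 0.03 -0.01  0.25]
[ 0.02909759  0.38824012 -0.01233387]
```

Emit:
move_arm --translation '[[0,0,0],[0,0,0],[0,0,0],[0,0,0],[0,0,0]]' --angular '[[0,0,-3],[0,0,-6],[0,0,-9],[0,0,-12],[0,0,-15]]' --hand '[3.5,3.5,3.5,3.5,3.5]'

```text
t: 16.32
tcp_pos: [0.5428, 0.0094, 0.0984]
tool_rot: [0.864, 0.503, 0.001, 0.0]
force: [-1.3, 0.2, 9.5]
finger_gap: 0.511
```

```bash
python3 -c "
from h import *
delta([.5423,.0090,.0988],-45);print(manip.sense()['ft_torque'])
"
```

```text
t 16.32 yaw -29.6 tcp [0.5428 0.0094 0.0984] q [-0.19  0.61  1.75  0.    0.77  0.33] F [-1.3  0.2  9.5] gap 0.511
trans cm [-0.06 -0.02 -0.04] rot deg [ 0.07 -0.05 15.35]
[ 0.06466121  0.32549855 -0.17141735]
```

Emit:
move_arm --translation '[[0,0,0],[0,0,0],[0,0,0],[0,0,0],[0,0,0]]' --angular '[[0,0,-3],[0,0,-6],[0,0,-9],[0,0,-12],[0,0,-15]]' --hand '[3.5,3.5,3.5,3.5,3.5]'

```text
t: 16.73
tcp_pos: [0.5428, 0.0094, 0.0984]
tool_rot: [0.791, 0.611, 0.001, 0.001]
force: [-1.4, 0.4, 8.6]
finger_gap: 0.513
```

```bash
python3 -c "
from h import *
delta([.5423,.0090,.0988],-45);print(manip.sense()['ft_torque'])
"
```

```text
t 16.73 yaw -14.6 tcp [0.5428 0.0094 0.0984] q [-0.19  0.61  1.75  0.    0.77  0.07] F [-1.4  0.4  8.6] gap 0.513
trans cm [-0.05 -0.04 -0.04] rot deg [ 8.000e-02 -3.000e-02  3.036e+01]
[-0.05243295  0.22700192 -0.05128576]
```

Emit:
move_arm --translation '[[0,0,0],[0,0,0],[0,0,0],[0,0,0],[0,0,0]]' --angular '[[0,0,-3],[0,0,-6],[0,0,-9],[0,0,-12],[0,0,-15]]' --hand '[3.5,3.5,3.5,3.5,3.5]'

```text
t: 17.15
tcp_pos: [0.5429, 0.0094, 0.0984]
tool_rot: [0.705, 0.709, 0.001, 0.001]
force: [-2.6, 0.6, 7.4]
finger_gap: 0.512
```

```bash
python3 -c "
from h import *
delta([.5423,.0090,.0988],-45);print(manip.sense()['ft_torque'])
s=manip.snapshot('scene');save('c3s',cv2.resize(s['pixels'][130:210,230:310],None,fx=9,fy=7,interpolation=cv2.INTER_CUBIC))
"
```

```text
t 17.15 yaw 0.4 tcp [0.5429 0.0094 0.0984] q [-0.19  0.61  1.75  0.    0.77 -0.2 ] F [-2.6  0.6  7.4] gap 0.512
trans cm [-0.04 -0.06 -0.04] rot deg [ 9.000e-02 -3.000e-02  4.536e+01]
[ 0.04220494  0.32957791 -0.08169618]
```

View pics/c3s.png

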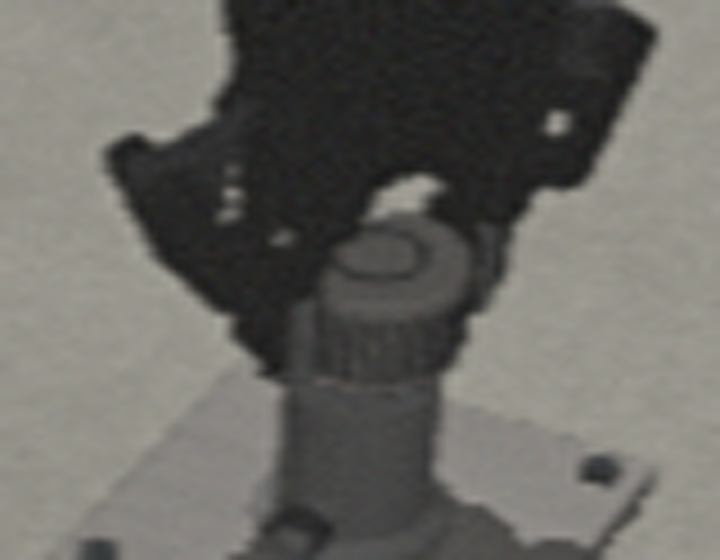

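Emit:
move_arm --translation '[[0,-0.05,0.03],[0,-0.05,0.03],[0,-0.05,0.03],[0,-0.05,0.03],[0,-0.05,0.03]]' --angular '[[0,0,-3],[0,0,-6],[0,0,-9],[0,0,-12],[0,0,-15]]' --hand '[3.5,3.5,3.5,3.5,3.5]'

```text
t: 17.62
tcp_pos: [0.5422, 0.0088, 0.0976]
tool_rot: [0.606, 0.796, -0.0, 0.001]
force: [-0.3, -2.3, 0.9]
finger_gap: 0.515
```

```bash
python3 -c "
from h import *
delta([.5423,.0090,.0988],-45);print(manip.sense()['ft_torque'])
"
```

```text
t 17.62 yaw 15.4 tcp [0.5422 0.0088 0.0976] q [-0.19  0.61  1.76 -0.    0.77 -0.46] F [-0.3 -2.3  0.9] gap 0.515
trans cm [ 0.01  0.01 -0.12] rot deg [9.000e-02 5.000e-02 6.041e+01]
[-0.37954831  0.01355105 -0.00341711]
```

Emit:
move_arm --translation '[[0,0,0.1],[0,0,0.2],[0,0,0.3],[0,0,0.3]]' --angular '[[0,0,0],[0,0,0],[0,0,0],[0,0,0]]' --hand '[3.5,3.5,3.5,3.5]'

```text
t: 17.95
tcp_pos: [0.5435, 0.0083, 0.0942]
tool_rot: [0.607, 0.795, 0.0, 0.002]
force: [2.4, -4.5, 1.7]
finger_gap: 0.509
```

```bash
python3 -c "
from h import *
delta([.5423,.0090,.0988],-45);print(manip.sense()['ft_torque'])
"
```

```text
t 17.95 yaw 15.2 tcp [0.5435 0.0083 0.0942] q [-0.19  0.62  1.76 -0.    0.76 -0.45] F [ 2.4 -4.5  1.7] gap 0.509
trans cm [ 0.1  -0.1  -0.46] rot deg [2.400e-01 6.000e-02 6.023e+01]
[-0.82036908 -0.32494175  0.13875974]
```

Emit:
move_arm --translation '[[-0.07,0.01,0.1],[-0.07,0.01,0.2],[-0.07,0.01,0.35],[-0.07,0.01,0.5],[-0.07,0.01,0.5]]' --angular '[[0,0,0],[0,0,0],[0,0,0],[0,0,0],[0,0,0]]' --hand '[3.5,3.5,3.5,3.5,3.5]' --squeeze 90

```text
t: 18.37
tcp_pos: [0.5435, 0.0082, 0.0895]
tool_rot: [0.607, 0.795, 0.001, 0.002]
force: [1.3, -4.1, 4.1]
finger_gap: 0.5
```

```bash
python3 -c "
from h import *
delta([.5423,.0090,.0988],-45);print(manip.sense()['ft_torque'])
"
```

```text
t 18.37 yaw 15.2 tcp [0.5435 0.0082 0.0895] q [-0.19  0.63  1.76 -0.    0.75 -0.46] F [ 1.3 -4.1  4.1] gap 0.500
trans cm [ 0.11 -0.09 -0.93] rot deg [2.000e-01 1.000e-02 6.022e+01]
[-0.60212274 -0.26427774  0.07478524]
```

Emit:
move_arm --translation '[[-0.05,0.02,0.15],[-0.05,0.02,0.3],[-0.05,0.02,0.45],[-0.05,0.02,0.6],[-0.05,0.02,0.7]]' --angular '[[0,0,0],[0,0,0],[0,0,0],[0,0,0],[0,0,0]]' --hand '[3.5,3.5,3.5,3.5,3.5]'

```text
t: 18.78
tcp_pos: [0.5437, 0.0081, 0.0837]
tool_rot: [0.607, 0.795, 0.001, 0.001]
force: [-3.0, -3.0, 24.8]
finger_gap: 0.506
```

```bash
python3 -c "
from h import *
delta([.5423,.0090,.0988],-45);print(manip.sense()['ft_torque'])
s=manip.snapshot('scene');save('c4s',cv2.resize(s['pixels'][130:210,230:310],None,fx=9,fy=7,interpolation=cv2.INTER_CUBIC))
"
```

```text
t 18.78 yaw 15.2 tcp [0.5437 0.0081 0.0837] q [-0.19  0.64  1.76 -0.    0.74 -0.46] F [-3.  -3.  24.8] gap 0.506
trans cm [ 0.12 -0.1  -1.51] rot deg [ 1.700e-01 -1.000e-02  6.022e+01]
[-0.35721998  0.53202186  0.14489935]
```

View pics/c4s.png

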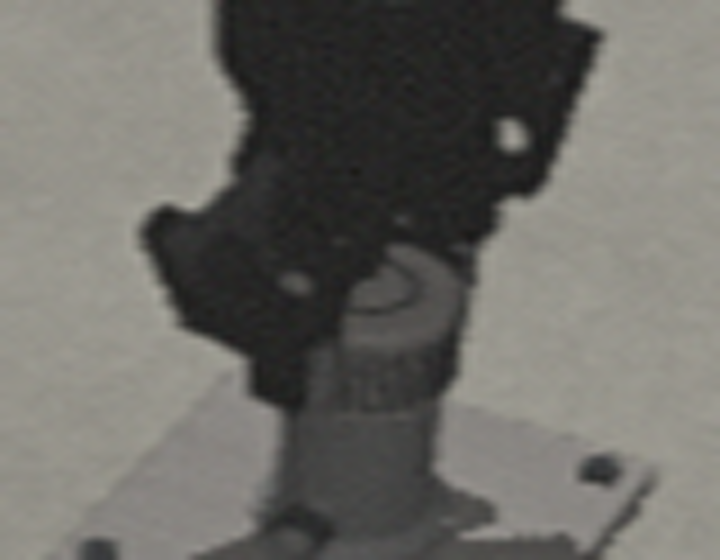

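Emit:
move_arm --translation '[[0,0,0.05],[0,0,0.1],[0,0,0.1],[0,0,0.1]]' --angular '[[0,0,0],[0,0,0],[0,0,0],[0,0,0]]' --hand '[3.5,3.5,3.5,3.5]'

```text
t: 19.17
tcp_pos: [0.5437, 0.0081, 0.0837]
tool_rot: [0.607, 0.795, 0.001, 0.002]
force: [-3.0, -2.9, 21.9]
finger_gap: 0.504
```

```bash
python3 -c "
from h import *
delta([.5423,.0090,.0988],-45);print(manip.sense()['ft_torque'])
s=manip.snapshot('scene');im=cv2.resize(s['pixels'][130:210,230:310],None,fx=9,fy=7,interpolation=cv2.INTER_CUBIC)
f=lambda p:np.round((proj(s,p)-[230,130]+.4)*[9,7],0).tolist()
print(f([.5425,.009,.0965]),f([.5425,.009,.0815]),f([.5425,.009,.12]))
th=np.linspace(0,6.28,60)
for z,c in((.0815,(255,0,0)),(.12,(0,255,0))):
    P=np.c_[.5425+.0225*np.cos(th),.009+.0225*np.sin(th),0*th+z]
    for u in f(P): cv2.circle(im,(int(u[0]),int(u[1])),1,c,-1)
save('c5s',im)
"
```

```text
t 19.17 yaw 15.2 tcp [0.5437 0.0081 0.0837] q [-0.19  0.64  1.76 -0.    0.74 -0.46] F [-3.  -2.9 21.9] gap 0.504
trans cm [ 0.12 -0.1  -1.51] rot deg [ 0.2  -0.   60.23]
[-0.46346633  0.59504779  0.15864638]
[[361.0, 337.0]] [[359.0, 370.0]] [[365.0, 284.0]]
```

View pics/c5s.png

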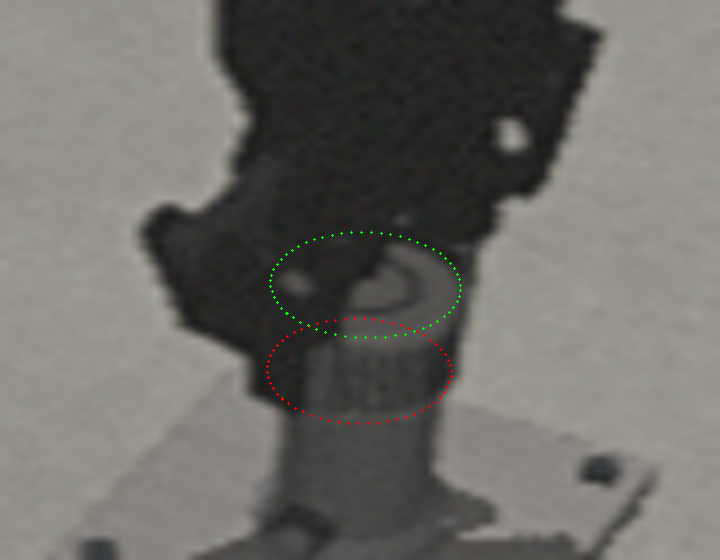

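Emit:
move_arm --translation '[[-0.02,-0.03,0.03],[-0.03,-0.05,0.06],[-0.03,-0.05,0.06],[-0.03,-0.05,0.06]]' --angular '[[0,0,0],[0,0,0],[0,0,0],[0,0,0]]' --hand '[3.5,3.5,3.5,3.5]'

```text
t: 19.55
tcp_pos: [0.5436, 0.0081, 0.0837]
tool_rot: [0.607, 0.794, 0.001, 0.002]
force: [-2.1, -0.8, 25.0]
finger_gap: 0.502
```

```bash
python3 -c "
from h import *
delta([.5423,.0090,.0988],-45);print(manip.sense()['ft_torque'])
"
```

```text
t 19.55 yaw 15.2 tcp [0.5436 0.0081 0.0837] q [-0.19  0.64  1.76  0.    0.74 -0.46] F [-2.1 -0.8 25. ] gap 0.502
trans cm [ 0.12 -0.1  -1.51] rot deg [ 2.600e-01 -5.000e-02  6.021e+01]
[-0.16640321  0.68530588  0.11414347]
```

```bash
python3 -c "
from h import *
s=manip.snapshot('scene');save('fin',s['pixels'])
"
```

```text
(no output)
```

View pics/fin.png

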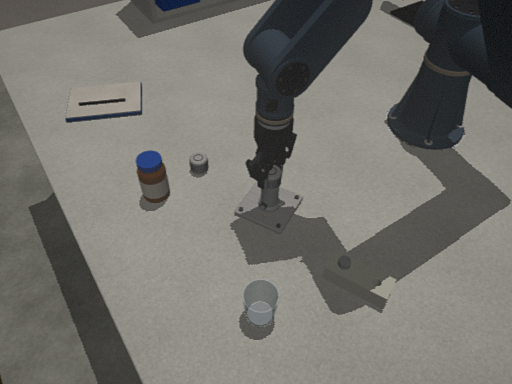

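The picture shows the collar held on the cell at about (270, 178). The other collar (199, 163), bottle (153, 177), beaker (261, 303) and spare (344, 262) are all where they started.

```bash
python3 -c "
from h import *
print(manip.sign_off()); s=manip.sense(); print(s['t'],s['tcp_pos'],s['force'])
"
```

```text
the job is handed in; nothing more can be done
None
the job is handed in; nothing more can be done
```

I loaded the cartridge into the cell and pushed the collar home. I handed the job in at about 19.6 s with the arm still gripping and pushing down; no verdict is reported.

- **Cartridge:** I slid it down the bore, correcting about 1 mm sideways on the way. After release its top showed in the picture where a top 124 mm above the bench should be, so it stands on the seat.
- **Collar:** I took the one nearest the base and rested it on the pins. After about 60° of turning its keyways dropped over them.
- **Push home:** I pressed it down until it stopped hard. The tool was at z = 0.0837 m, against 0.0838 m worked out for home. More push did not move it, and it held about 25 N upward with small sideways forces.
- **Bystanders:** the last picture shows the spare, beaker, bottle and the other collar where they started.

Two checks did not match exactly. The tool went down 14.6–14.7 mm from its rest on the pins rather than 15 mm. The collar's outline sat about 1 pixel off the predicted one. Both are within measurement error, and I took the hard stop as the shoulder. The keyways and the seat joint could not be seen directly.

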